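# Rack the wheel carriers and hang up the hand press

### The job

The batch of glued toy wheels is done: slide every round carrier plate on the bench level into the cassette, wheel up, one to a slot and pushed fully home against the back stop, with its grip block sticking out of the front. Then stand the hand press below the spring balancer, pull the balancer's hook down, pass it through the press's handle and let it up, so that the press hangs still from the hook, clear of the bench. Leave the glue bottle behind the cassette where it stands.

Things in the scene. Friction and masses are not known exactly. Their poses are not given: they have to be found in the camera images.
- carrier1_mid (a point): Grey carrier plate, 70 g: disc 80 mm across, 6 mm thick, toy wheel (36 mm across, 10 mm tall) fixed on top. A tab 20 mm wide runs along its -x to a grip block 24 x 24 mm, 16 mm tall, underside flush with the disc's; block centre 95 mm from the disc's centre and 5 mm above this point. This point: disc centre, half-way through its thickness; z up through the wheel. Three or four are present; an absent one reads None.
- carrier2_mid (a point): Another carrier, same as carrier1: centre of its disc, 3 mm above its underside; grip block centred 95 mm along its own -x.
- carrier3_mid (a point): Another carrier, same as carrier1: centre of its disc, 3 mm above its underside; grip block centred 95 mm along its own -x.
- carrier4_mid (a point): Another carrier, same as carrier1: centre of its disc, 3 mm above its underside; grip block centred 95 mm along its own -x.
- carrier1: The same carrier 1; origin at the centre of the disc's underside, 3 mm below carrier1_mid.
- carrier2: The same carrier 2; origin at the centre of the disc's underside, 3 mm below carrier2_mid.
- carrier3: The same carrier 3; origin at the centre of the disc's underside, 3 mm below carrier3_mid.
- carrier4: The same carrier 4; origin at the centre of the disc's underside, 3 mm below carrier4_mid.
- cassette: Fixed aluminium cassette, 166 mm tall, 110 wide, five level slots one above another, open at the front (its -x), back stop behind. Origin on the bench below the centre of a disc that is fully home. Discs go in along +x, level, block left in front. Inside 86 mm wide between walls, 60 between the rails (wheel and tab pass). Walls and rails start 28 to 35 mm in front of the origin (pointed rail noses).
- slot1 (a point): Lowest slot: where a disc's centre lies when home, 43 mm above the bench; x is the way in. Each slot is 11 mm high, room for one disc, which rests on the rails (40, 64, 88, 112, 136 mm above the bench). Rail noses lead in a disc a few mm too high or low. Blocks of loaded carriers stand one above another 24 mm apart, so from above a slot below a loaded carrier is hard to reach: load upwards.
- slot2 (a point): Slot 2 from the bottom: where the disc's centre lies when home, 67 mm above the bench.
- slot3 (a point): Slot 3 from the bottom: where the disc's centre lies when home, 91 mm above the bench.
- slot4 (a point): Slot 4 from the bottom: where the disc's centre lies when home, 115 mm above the bench.
- slot5 (a point): Slot 5 from the bottom: where the disc's centre lies when home, 139 mm above the bench.
- balancer_mark (a point): Centre of a round mark 72 mm across on the bench below the spring balancer, where the press can stand. Frame of the balancer: y along its overhead rail, which is 280 mm above the bench and 140 mm behind the hook (+x), on posts 150 mm either side of the rail's middle. The hook moves in the upright plane through the mark and along y; the mark lies at 0.06 m of joint trolley.
- hook_grip (a point): Centre of the hook's black grip block, 26 mm along x, 16 along y (pinch along y), 36 tall, free from above and on both y sides; 253 mm above the bench when retracted. It sits on an arm 12 mm wide that reaches back to the rail; the hook hangs below it.
- hook_seat (a point): Middle of the hook's level prong: a rod 8 mm thick running 44 mm from the shank along +y, tip turned up to 16 mm above the rod's axis and ending 53 mm from the shank. This point is 22 mm along +y from the shank and 83 mm below hook_grip; 170 mm above the bench when retracted.
- hook (a joint): How far the hook is pulled down, m: 0 retracted (upper stop), at most 0.12. A spring pulls it up with about 7 N net at the top, 9.5 N at the bottom: enough to lift the press to the top.
- trolley (a joint): Position of the hook's shank and grip along the rail (balancer y), m, from -0.09 to 0.06; 1.5 N of friction; stays where it is left.
- press_bail (a point): Steel hand press standing on the bench, 0.3 to 0.4 kg: round foot 60 mm across, above it a square handle 60 mm wide along its x, 10 mm thick along its y, with an opening 44 mm wide from 66 to 108 mm above the bench; the hook passes through it along y. This point: middle of the handle's level top bar (8 mm tall, 10 thick), 112 mm above the foot's underside. Pinch the bar along y.
- press: The same press; origin at the centre of its foot's underside.
- gluebottle: White glue bottle with orange cap, 44 mm across, 100 mm tall, behind the cassette: a bystander.

How it is judged:
By the outcome, as a careful person would: the job done as asked, in the order asked, and still so for the second after the job is handed in, with the robot touching nothing.
Of carrier1, carrier2, carrier3, carrier4 only 3 to 4 are there at a start; the rules pass over those that are not, and their reading is None.
At some moment in a run one of carrier1, carrier2, carrier3, carrier4 may be knocked a few centimetres aside while the robot is not near it.
It also fails if it takes over 210 s, if anything falls off the work surface, if the arm or the gripper's body presses on something with over 40 N, if the wrist force passes 120 N, or if a joint passes its speed limit or range.

### The arm

A 6-joint arm with a two-finger parallel gripper is mounted at the origin on the work surface. World frame = base frame: x ahead of the robot, y to its left, z up, the work surface at z = 0. Lengths are in mm, angles in rad, forces in N, time in s.
With the tool pointing down it reaches from about 300 to 775 mm from the base axis. Payload 14.6 kg.
Tool frame: the origin (TCP) lies at the very end of the fingers, on their centre line; the grasp point (between the pads) lies 19 mm behind it; z points along the fingers, y is the line along which they close (so a half turn about z gives the same grasp; the last joint's range is limited). The gripper opens to 94 mm and grips with 3 to 60 N. Pads are 16 mm wide; open, the fingers measure 119 mm over their backs; the gripper's body (75 mm by 177 mm) begins 78 mm behind the grasp point.
Start: joints at [-1.28, 0.3, 1.521, -0, 1.321, -0.067], TCP at [192.61, -515.161, 205.446] pointing down, gripper open.
Joint ranges: [-3.03, 3.03], [-0.79, 2.21], [0.23, 2.52], [-1.04, 4.18], [0, 3.07], [-2.55, 2.55]. Speed limits (rad/s): [2.22, 2.22, 2.57, 3.14, 3.14, 3.14].

### API

Orientations are given as [roll, pitch, yaw] about the fixed x, y, z axes, in that order (R = Rz(yaw) Ry(pitch) Rx(roll)).
In Python, from cell import manip, optics gives the robot as it stands.
- The arm moves only by the shell command python3 -m crank 'ROWS' [FORCE]. ROWS is JSON, a list of rows, each a list of 7 numbers: the opening in per cent of the stroke, from 0 (shut) to 100 (fully open), then the shift along the tool's x, y, z in mm, then the turn, a rotation vector about the tool's x, y, z in rad. A call has 1 to 10 rows; each row is the pose to reach, as a shift and turn from the pose commanded when the call began, along the tool's axes at that moment; what a row does not reach only later rows make up. A row lasts 1/10 s, in which the tool goes at most 50 mm and 8.59 degrees, less where a joint would pass 70% of its speed; a pose out of reach is approached as far as the arm can. A call with a gripper value outside its range is refused whole. The fingers move at their own pace and stop on an object; FORCE is the grip in N (left out, the last holds). Time passes only in rows, so rows that repeat a pose let the fingers close. It gives the time, the measured TCP pose, the force, the opening and the grip force at its end, in the units of the state.
- manip.read_state(): the state, without advancing time (a new reading comes with each control period).
- optics.camera(name): name is "scene" or "top"; returns (picture, depth): 480x640x3 uint8, red, green, blue; 480x640 float32, mm along the optical axis (not along the pixel's ray), 0 where there is no reading.
- optics.calibration(name): a dict with "camera_matrix" (3x3 intrinsics, pixels), "k1" (the pictures are not rectified: a ray, as slopes to the right and down, at radius r is drawn at 1 + k1 r^2 times it, then the intrinsics apply), "R" (3x3) and "t" (3): a world point X has camera coordinates R X + t. Camera axes: x right, y down, z forward; pixel columns grow to the right and rows downward; lengths in mm; the calibration is good to about 2 mm. A picture is of the moment at which its call begins. calibration takes no time and is no camera call.
- manip.sign_off(): hands the job in; it is judged then, once.
The state is a dict: "clock": time; "joints": joint angles; "qd": joint speeds; "effort": joint torques, N m; "eef_pos": TCP position; "eef_rot": TCP orientation; "wrist_force": force on the tool from outside, world axes, zero at the start; "moment": the same for the moment, N m; "finger_gap": finger opening in mm; "finger_force": force on a finger pad.
Only numpy, scipy, OpenCV 4.12 (cv2) and the standard library are available. Lean on these libraries where they do the work, as an engineer would, in place of code of your own. Each camera call takes 0.05 s, during which the arm holds its last target. There are 200 camera calls.

## Working session

There is one attempt and no reset: what is moved stays moved. The work goes in short steps, Python scripts to look and compute and a shell command to move; the robot and the scene stay as the last step left them, time stands still between calls to the robot, and variables do not carry over. Pictures are saved under pics/ and viewed, at most 18 in all, crops included, and the job is handed in when it is done.

```bash
mkdir -p pics; ls; python3 - <<'E'
from cell import manip, optics
import cv2, numpy as np
print(manip.read_state())
for n in("scene","top"):
    p,d=optics.camera(n); c=optics.calibration(n); print(n,c)
    cv2.imwrite(f"pics/{n}0.png",p[:,:,::-1]); np.save(f"pics/{n}0_d.npy",d)
E
```

```text
pics
{'clock': 0.0, 'joints': array([-1.27961695e+00,  3.00430342e-01,  1.52158007e+00,  1.52712393e-06,
        1.32068288e+00, -6.66085870e-02]), 'qd': array([-0.00055437,  0.0015448 , -0.00027692,  0.00067341, -0.00081833,
       -0.00063582]), 'effort': array([-4.16173192e-03, -5.31815994e+01, -3.52737272e+01,  7.07099866e-02,
        2.45191134e-02, -9.99170879e-05]), 'eef_pos': array([ 192.53086202, -514.92597163,  204.90911108]), 'eef_rot': array([-3.14049456e+00, -7.47334542e-05,  3.57787548e-01]), 'wrist_force': array([-0.23920959, -0.06256088, -0.5556417 ]), 'moment': array([0.02350509, 0.03882851, 0.01139536]), 'finger_force': 0.0, 'finger_gap': 93.81406732401551}
scene {'camera_matrix': array([[458.06863804,   0.        , 317.07158367],
       [  0.        , 458.06863804, 237.4265707 ],
       [  0.        ,   0.        ,   1.        ]]), 'k1': -0.07508744317694299, 'R': array([[-0.37488258,  0.9270568 ,  0.00535999],
       [ 0.64015193,  0.26303752, -0.72181491],
       [-0.67057331, -0.26716463, -0.69206539]]), 't': array([ 203.15742511, -259.0538659 , 1431.64609146])}
top {'camera_matrix': array([[540.38109474,   0.        , 322.80936315],
       [  0.        , 540.38109474, 239.91547891],
       [  0.        ,   0.        ,   1.        ]]), 'k1': -0.027738294335276182, 'R': array([[-0.00506749, -0.99971217,  0.02345003],
       [-0.98599122,  0.00108549, -0.16679368],
       [ 0.16672021, -0.02396675, -0.98571292]]), 't': array([ -15.30321424,  590.58800984, 1245.18855403])}
```

View pics/scene0.png

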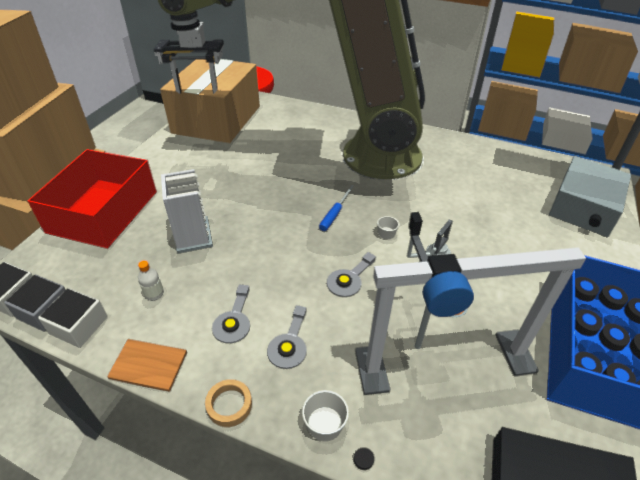

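View pics/top0.png

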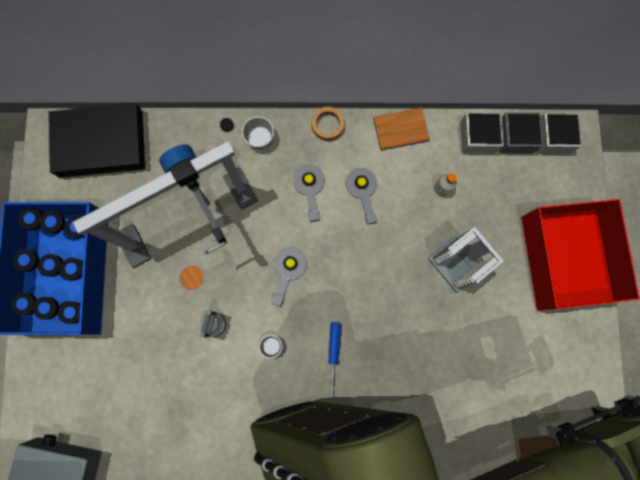

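```bash
cat > h.py <<'E'
from cell import manip, optics
import cv2, numpy as np
from scipy.spatial.transform import Rotation as Ro
def ray(n,uv):
    c=optics.calibration(n); K=c["camera_matrix"]
    p=cv2.undistortPoints(np.array(uv,float).reshape(-1,1,2),K,np.array([c["k1"],0,0,0.]))[:,0]
    d=np.c_[p,np.ones(len(p))]@c["R"]; return -c["R"].T@c["t"],d
def plane(n,uv,z):
    o,d=ray(n,uv); return o+d*((z-o[2])/d[:,2])[:,None]
def proj(n,X):
    c=optics.calibration(n)
    return cv2.projectPoints(np.array(X,float).reshape(-1,1,3),cv2.Rodrigues(c["R"])[0],c["t"],c["camera_matrix"],np.array([c["k1"],0,0,0.]))[0][:,0]
def two(a,b): # triangulate scene px a, top px b
    o1,d1=ray("scene",[a]);o2,d2=ray("top",[b]);d1,d2=d1[0],d2[0]
    s=np.linalg.lstsq(np.c_[d1,-d2],o2-o1,rcond=None)[0]
    p,q=o1+s[0]*d1,o2+s[1]*d2; return (p+q)/2,np.linalg.norm(p-q)
def depthpts(n,d):
    v,u=np.mgrid[0:480,0:640]; o,r=ray(n,np.c_[u.ravel(),v.ravel()])
    return (o+r*d.ravel()[:,None]).reshape(480,640,3)
def shift(pos,yaw): # tool shift/turn to a tool-down pose with tool-x yaw, and (yaw mod pi)
    s=manip.read_state(); R=Ro.from_euler("xyz",s["eef_rot"])
    best=None
    for y in(yaw,yaw+np.pi,yaw-np.pi):
        w=(R.inv()*Ro.from_euler("xyz",[np.pi,0,y])).as_rotvec()
        if best is None or np.linalg.norm(w)<np.linalg.norm(best): best=w
    print("shift",np.round(R.inv().apply(np.array(pos)-s["eef_pos"]),1),"turn",np.round(best,3),"| clock",round(s["clock"],1),"joints",np.round(s["joints"],2))
def snap(n,tag,box=None,k=1):
    p,d=optics.camera(n); im=p[:,:,::-1].copy()
    np.save(f"pics/{tag}_d.npy",d); cv2.imwrite(f"pics/{tag}_raw.png",im)
    if box: x0,y0,x1,y1=box; im=cv2.resize(im[y0:y1,x0:x1],None,fx=k,fy=k,interpolation=cv2.INTER_CUBIC)
    cv2.imwrite(f"pics/{tag}.png",im); return p,d
E
python3 - <<'E'
from h import *
for n in("scene","top"):
    im=cv2.imread(f"pics/{n}0.png"); hsv=cv2.cvtColor(im,cv2.COLOR_BGR2HSV)
    P=depthpts(n,np.load(f"pics/{n}0_d.npy"))
    m=cv2.inRange(hsv,(22,150,120),(35,255,255))
    k,l,s,c=cv2.connectedComponentsWithStats(m)
    for i in range(1,k):
        if s[i,4]>25:print(n,"yellow",c[i].round(1),s[i,4],plane(n,[c[i]],17)[0].round(1),P[l==i].mean(0).round(1))
    m=cv2.inRange(hsv,(5,150,120),(15,255,255));k,l,s,c=cv2.connectedComponentsWithStats(m)
    for i in range(1,k):
        if s[i,4]>25:print(n,"orange",c[i].round(1),s[i,4],plane(n,[c[i]],0)[0].round(1),P[l==i].mean(0).round(1))
im=cv2.imread("pics/top0.png")
a=cv2.resize(im[225:305,420:520],None,fx=4,fy=4,interpolation=2)   # 400x320
b=cv2.resize(im[220:350,170:300][:, :],None,fx=4,fy=4,interpolation=2)
s=cv2.imread("pics/scene0.png")
c=cv2.resize(s[160:260,150:225],None,fx=4,fy=4,interpolation=2)
e=cv2.resize(s[200:340,370:470],None,fx=4,fy=4,interpolation=2)
def pad(x,h,w):
    o=np.zeros((h,w,3),np.uint8);x=x[:h,:w];o[:x.shape[0],:x.shape[1]]=x;return o
cv2.imwrite("pics/c1.png",np.hstack([pad(a,560,400),pad(c,560,400)]))
cv2.imwrite("pics/c2.png",np.hstack([pad(b,560,400),pad(e,560,400)]))
E
```

```text
scene yellow [535.4  16. ] 122 [-1628.7   405.8    17. ] [-1603.6   404.3    24.1]
scene yellow [343.7 278.4] 60 [542.3  65.3  17. ] [541.2  65.   15.7]
scene yellow [229.5 322.7] 74 [ 747.8 -113.4   17. ] [ 747.5 -113.7   16.5]
scene yellow [286.1 346.5] 87 [755.3  19.7  17. ] [755.2  19.7  17. ]
scene orange [ 47.2 183.1] 67 [ 512.9 -876.6    0. ] [  304.6 -1203.5  -228.3]
scene orange [144.1 268.5] 32 [ 680.2 -388.7    0. ] [ 755.  -295.8  114.6]
scene orange [147.4 364.3] 2539 [ 889.8 -222.7    0. ] [ 894.9 -214.6   13.9]
top yellow [308.4 178.1] 53 [753.3  17.4  17. ] [753.7  17.5  15.7]
top yellow [361.4 181.2] 52 [ 745.5 -115.5   17. ] [ 745.8 -115.6   16.1]
top yellow [289.9 262.5] 58 [540.3  62.7  17. ] [534.9  60.9  61.3]
top orange [400.9 127.9] 1557 [ 893.4 -222.4    0. ] [ 887.7 -219.8   14.7]
top orange [191.2 277.2] 417 [506.6 304.9   0. ] [ 5.067e+02  3.050e+02 -2.000e-01]
```

View pics/c1.png

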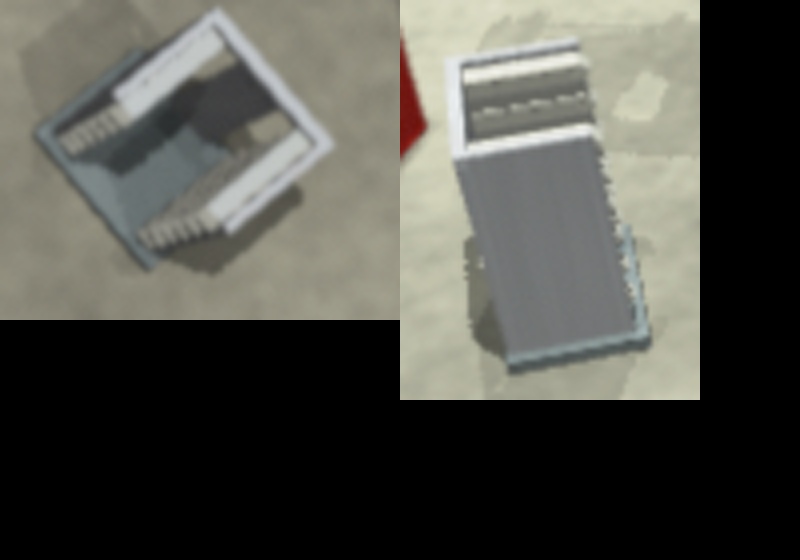

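View pics/c2.png

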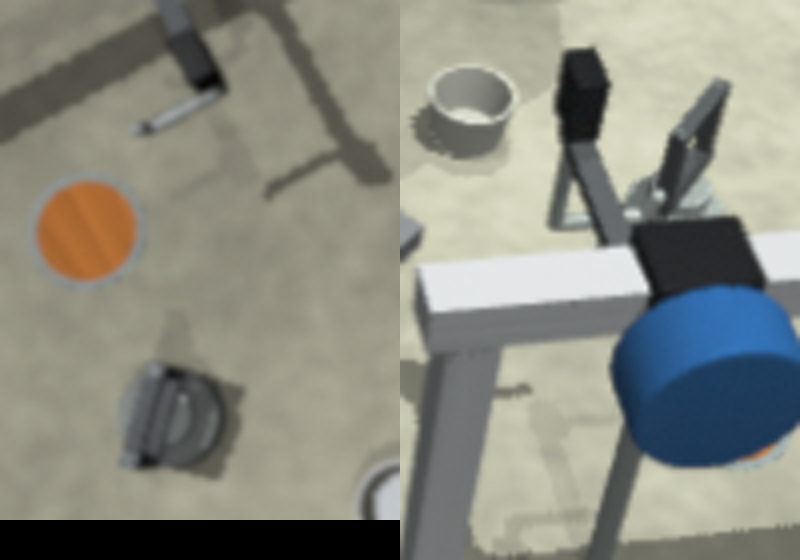

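```bash
python3 - <<'E'
from h import *
pt,ps=[depthpts(n,np.load(f"pics/{n}0_d.npy")) for n in("top","scene")]
for nm,P in(("top",pt),("scene",ps)):
    Q=P.reshape(-1,3); X,Y,Z=Q.T
    for h in([754,18.5],[746.5,-114.5],[541,64]):
        r=np.hypot(X-h[0],Y-h[1]); m=(abs(Z-15)<6)&(r>78)&(r<115); b=Q[m]
        if len(b)>5:
            b=b[abs(b[:,2]-16)<3]; c=np.median(b,0); mm=(b.max(0)+b.min(0))/2
            print(nm,h,"block",len(b),b.mean(0).round(1),mm.round(1),"yaw",np.round(np.arctan2(h[1]-b[:,1].mean(),h[0]-b[:,0].mean()),3), np.hypot(h[1]-b[:,1].mean(),h[0]-b[:,0].mean()).round(1))
    m=(abs(Z-166)<6)&(abs(X-560)<120)&(abs(Y+320)<120); b=Q[m].astype(np.float32)
    if len(b): r=cv2.minAreaRect(b[:,:2]); print(nm,"cass",len(b),b[:,2].mean(),r,cv2.boxPoints(r).round(1).tolist())
    m=(abs(Z-280)<8)&(X>450)&(Y>50)&(Y<600)&(X<900); b=Q[m].astype(np.float32)
    if len(b): r=cv2.minAreaRect(b[:,:2]);print(nm,"rail",len(b),b[:,2].mean(),r, cv2.fitLine(b[:,:2],2,0,.01,.01).ravel())
    m=(abs(Z-114)<7)&(abs(X-420)<70)&(abs(Y-270)<70); b=Q[m].astype(np.float32)
    if len(b): print(nm,"bar",len(b),b.mean(0),cv2.minAreaRect(b[:,:2]))
    m=(Z>225)&(Z<275)&(abs(X-540)<60)&(abs(Y-220)<60); b=Q[m].astype(np.float32)
    if len(b): print(nm,"hookgrip",len(b),b.mean(0),b.min(0),b.max(0),cv2.minAreaRect(b[b[:,2]>262][:,:2]) if (b[:,2]>262).sum()>4 else 0)
# pixel-based U corners at z=166 from the crop
print(plane("top",[[420+218/4,225+12/4],[420+330/4,225+145/4],[420+230/4,225+230/4],[420+118/4,225+97/4]],166).round(1))
print("base",plane("top",[[420+40/4,225+133/4],[420+150/4,225+267/4]],3).round(1))
E
```

```text
top [754, 18.5] block 73 [683.5   2.   15.6] [756.7 -37.   16. ] yaw 0.229 72.4
top [746.5, -114.5] block 74 [ 676.1 -141.7   15.8] [ 743.1 -152.9   16. ] yaw 0.368 75.5
top [541, 64] block 71 [451.4  94.7  15.4] [450.7  94.6  16. ] yaw -0.33 94.7Traceback (most recent call last):
  File "<stdin>", line 11, in <module>
cv2.error: OpenCV(4.12.0) /io/opencv/modules/imgproc/src/convhull.cpp:143: error: (-215:Assertion failed) total >= 0 && (depth == CV_32F || depth == CV_32S) in function 'convexHull'
```

```bash
python3 - <<'E'
from h import *
pt,ps=[depthpts(n,np.load(f"pics/{n}0_d.npy")) for n in("top","scene")]
rect=lambda b: (lambda r:np.round(np.r_[r[0],r[1],r[2]],1))(cv2.minAreaRect(np.ascontiguousarray(b[:,:2],dtype=np.float32)))
for nm,P in(("top",pt),("scene",ps)):
    Q=P.reshape(-1,3); X,Y,Z=Q.T
    for h in([754,18.5],[746.5,-114.5],[541,64]):
        r=np.hypot(X-h[0],Y-h[1]); b=Q[(abs(Z-15.5)<3)&(r>78)&(r<110)&(X<h[0]-50)]
        if len(b)>5:
            v=np.array(h)-b.mean(0)[:2]; print(nm,h,"block",len(b),b.mean(0).round(1),"yaw",np.round(np.arctan2(v[1],v[0]),3),np.hypot(*v).round(1))
    def g(t,zc,dz,xc,yc,w):
        b=Q[(abs(Z-zc)<dz)&(abs(X-xc)<w)&(abs(Y-yc)<w)]
        if len(b)>4: print(nm,t,len(b),b.mean(0).round(1),b.min(0).round(),b.max(0).round(),rect(b))
    g("cass",166,6,560,-320,120); g("rail",280,8,660,300,200); g("bar",114,7,420,270,70); g("hook",250,24,540,220,60); g("hooktop",271,4,540,220,60)
print(plane("top",[[420+218/4,225+12/4],[420+330/4,225+145/4],[420+230/4,225+230/4],[420+118/4,225+97/4]],166).round(1))
print("base",plane("top",[[420+40/4,225+133/4],[420+150/4,225+267/4]],3).round(1))
E
```

```text
top [754, 18.5] block 66 [660.3   5.9  15.6] yaw 0.134 94.5
top [746.5, -114.5] block 68 [ 654.4 -136.2   15.5] yaw 0.231 94.7
top [541, 64] block 77 [451.4  94.8  15.1] yaw -0.331 94.7
top cass 540 [ 544.4 -356.4  164.3] [ 477. -410.  160.] [ 601. -287.  172.] [ 539.2 -348.1   99.4   80.7   39. ]
top rail 811 [656.3 313.6 281.7] [559. 167. 272.] [747. 472. 288.] [656.  319.9 300.8 187.2  88.4]
top bar 131 [392.9 244.8 114.3] [365. 235. 109.] [422. 256. 120.] [393.2 244.8  10.5  59.5  75.2]
top hook 183 [572.5 200.2 257. ] [553. 185. 228.] [600. 221. 274.] [578.3 203.9  51.8  16.   29.1]
top hooktop 97 [566.7 197.5 269.9] [554. 186. 267.] [580. 210. 274.] [567.3 198.1  26.3  15.6  30.4]
scene [754, 18.5] block 107 [662.1   8.5  15.3] yaw 0.108 92.4
scene [746.5, -114.5] block 91 [ 656.  -133.6   15. ] yaw 0.208 92.5
scene [541, 64] block 76 [453.6  97.3  15. ] yaw -0.364 93.5
scene cass 391 [ 544.8 -350.2  163.9] [ 478. -405.  160.] [ 601. -287.  170.] [ 540.2 -346.5  101.4   76.8   39. ]
scene rail 1651 [688.2 313.7 280.2] [558. 168. 272.] [754. 477. 288.] [669.6 321.6 293.1 196.6  84.2]
scene bar 114 [398.6 248.9 114.3] [364. 236. 107.] [427. 262. 118.] [395.5 249.3  11.1  62.9  74.8]
scene hook 363 [578.1 201.7 252.2] [558. 186. 226.] [600. 222. 273.] [579.5 204.3  50.2  17.4  26.5]
scene hooktop 101 [570.8 199.3 270.1] [558. 187. 267.] [583. 211. 273.] [570.4 199.1  27.3  17.1  31.4]
[[ 597.2 -349.2  166. ]
 [ 523.1 -407.3  166. ]
 [ 476.8 -349.5  166. ]
 [ 549.9 -291.4  166. ]]
base [[ 552.  -284.4    3. ]
 [ 468.6 -349.6    3. ]]
```

```bash
python3 -c "
from h import *
shift([452.5,95.5,100],-0.345)"
```

```text
shift [ 457.3 -480.6  105.5] turn [-0.001  0.     0.703] | clock 0.1 joints [-1.28  0.3   1.52 -0.    1.32 -0.07]
```

```bash
python3 -m crank '[[55,46,-48,4,0,0,0.07],[55,92,-96,8,0,0,0.14],[55,137,-144,12,0,0,0.21],[55,183,-192,16,0,0,0.28],[55,229,-240,20,0,0,0.35],[55,274,-288,40,0,0,0.42],[55,320,-336,60,0,0,0.49],[55,366,-384,70,0,0,0.56],[55,411,-432,80,0,0,0.63],[55,457,-481,85,0,0,0.703]]' 40; python3 -c "
from h import *
shift([452.5,95.5,100],-0.345)"
```

```text
clock: 1.1
eef_pos: [387.0, -57.4, 145.0]
eef_rot: [-3.142, -0.0, -0.348]
wrist_force: [1.3, -1.2, 0.6]
finger_gap: 51.6
finger_force: 0.0
shift [   9.4 -166.1   45. ] turn [-0.    -0.    -0.003] | clock 1.1 joints [-0.24  0.01  2.01 -0.    1.13  1.68]
```

```bash
python3 -m crank '[[55,3,-45,12,0,0,0],[55,6,-90,24,0,0,0],[55,8,-130,36,0,0,0],[55,9.4,-166,45,0,0,0],[55,9.4,-166,45,0,0,0],[55,9.4,-166,45,0,0,0]]'; python3 -c "
from h import *
shift([452.5,95.5,2.5],-0.345)
p,d=snap('top','t1'); p2,d2=snap('scene','s1')
a=cv2.resize(cv2.imread('pics/t1.png')[225:325,240:340],None,fx=4,fy=4);b=cv2.resize(cv2.imread('pics/s1.png')[200:320,310:410],None,fx=4,fy=4)[:400]
cv2.imwrite('pics/t1c.png',np.hstack([a,b]))"
```

```text
clock: 1.7
eef_pos: [451.4, 93.8, 100.0]
eef_rot: [3.141, 0.001, -0.344]
wrist_force: [-0.1, -0.4, 0.5]
finger_gap: 52.0
finger_force: 0.0
shift [ 0.5 -2.  97.5] turn [0.001 0.001 0.001] | clock 1.7 joints [ 0.13  0.23  1.88 -0.    1.04  2.04]
```

View pics/t1c.png

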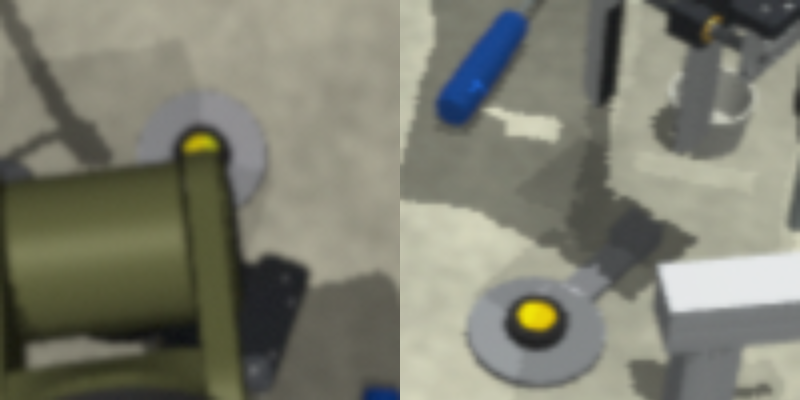

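```bash
python3 -m crank '[[55,0.3,-1,40,0,0,0],[55,0.5,-2,75,0,0,0],[55,0.5,-2,92,0,0,0],[55,0.5,-2,97.5,0,0,0],[20,0.5,-2,97.5,0,0,0],[20,0.5,-2,97.5,0,0,0],[20,0.5,-2,97.5,0,0,0],[20,0.5,-2,97.5,0,0,0],[20,0.5,-2,97.5,0,0,0],[20,0.5,-2,97.5,0,0,0]]' 40
```

```text
clock: 2.8
eef_pos: [453.4, 95.3, 3.7]
eef_rot: [-3.141, -0.001, -0.345]
wrist_force: [-2.5, -1.6, 8.4]
finger_gap: 23.5
finger_force: 40.0
```

```bash
python3 -m crank '[[20,0,0,-25,0,0,0],[20,0,0,-65,0,0,0],[20,10,40,-90,0,0,0.06],[20,18,80,-96,0,0,0.13],[20,28,120,-96,0,0,0.22],[20,38,165,-96,0,0,0.32],[20,48,210,-96,0,0,0.42],[20,57,250,-90,0,0,0.5],[20,64.6,286,-70,0,0,0.552],[20,64.6,286.7,-50,0,0,0.552]]'; python3 -m crank '[[20,0,0,0,0,0,0],[20,0,0,0,0,0,0]]'; python3 -c "
from h import *
shift([417.3,-196.4,46],-0.897)
snap('top','t2',(370,200,530,320),5); snap('scene','s2')
b=cv2.imread('pics/s2.png')[140:280,130:330];cv2.imwrite('pics/s2c.png',cv2.resize(b,None,fx=4,fy=4))"
```

```text
clock: 3.8
eef_pos: [416.4, -199.7, 52.8]
eef_rot: [-3.141, -0.002, -0.903]
wrist_force: [0.3, -0.2, -0.5]
finger_gap: 23.5
finger_force: 40.0
clock: 4.0
eef_pos: [416.8, -196.0, 53.3]
eef_rot: [3.141, 0.0, -0.897]
wrist_force: [0.1, 0.1, -0.9]
finger_gap: 23.5
finger_force: 40.0
shift [ 0.6 -0.1  7.3] turn [0. 0. 0.] | clock 4.0 joints [-0.52  0.3   1.91  0.    0.93  1.95]
```

View pics/t2.png

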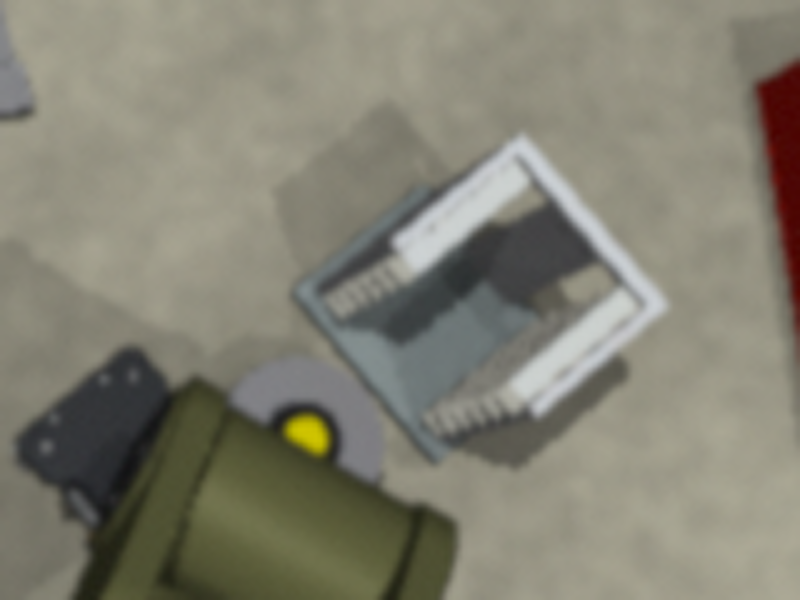

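```bash
python3 - <<'E'
from h import *
f=lambda l,z:plane("top",[[370+a/5,200+b/5] for a,b in l],z)
T=f([(522,133),(668,303),(540,417),(393,238)],166); B=f([(297,290),(437,462)],4)
print(T.round(1),B.round(1))
mb,mf=(T[0]+T[1])/2,(T[2]+T[3])/2; print("mid",mb,mf,B.mean(0))
for e in(T[0]-T[1],T[3]-T[2],T[0]-T[3],T[1]-T[2],B[0]-B[1]): print(np.hypot(*e[:2]).round(1),np.degrees(np.arctan2(e[1],e[0])).round(2))
im=cv2.imread("pics/t2_raw.png"); hsv=cv2.cvtColor(im,cv2.COLOR_BGR2HSV); m=cv2.inRange(hsv,(22,150,100),(35,255,255))
k,l,s,c=cv2.connectedComponentsWithStats(m); P=depthpts("top",np.load("pics/t2_d.npy"))
lat=np.array([.7826,.6225]); 
for i in range(1,k):
    if s[i,4]>25: print(c[i].round(1),s[i,4],plane("top",[c[i]],66)[0].round(1),np.median(P[l==i],0).round(1))
i=min(range(1,k),key=lambda i:np.hypot(*(c[i]-[431.4,286.6])));H=plane("top",[c[i]],66)[0]
print("lat hub",H[:2]@lat,[x[:2]@lat for x in(mb,mf,B.mean(0))])
im=cv2.imread("pics/s2_raw.png"); hsv=cv2.cvtColor(im,cv2.COLOR_BGR2HSV); m=cv2.inRange(hsv,(22,150,100),(35,255,255))
k,l,s,c=cv2.connectedComponentsWithStats(m); P=depthpts("scene",np.load("pics/s2_d.npy"))
for i in range(1,k):
    if s[i,4]>25: print("sc",c[i].round(1),s[i,4],plane("scene",[c[i]],66)[0].round(1),np.median(P[l==i],0).round(1))
E
```

```text
[[ 600.3 -349.1  166. ]
 [ 524.5 -409.8  166. ]
 [ 474.9 -350.5  166. ]
 [ 553.5 -289.6  166. ]] [[ 552.5 -282.7    4. ]
 [ 466.9 -349.     4. ]]
mid [ 562.4280981  -379.47612614  166.        ] [ 514.19069848 -320.0457243   166.        ] [ 509.67556728 -315.84207652    4.        ]
97.1 38.7
99.5 37.76
75.7 -51.83
77.4 -50.05
108.2 37.74
[308.4 178. ] 62 [739.4  17.3  66. ] [754.   18.4  15.4]
[361.4 181.1] 60 [ 731.9 -110.7   66. ] [ 746.1 -115.    16.7]
[431.3 286.3] 55 [ 477.1 -270.7   66. ] [ 477.7 -270.3   66.2]
lat hub 204.83352868835564 [np.float64(203.932341046639), np.float64(203.17717725011022), np.float64(202.26040631586162)]
sc [528.4  43.7] 2366 [-1019.4   379.5    66. ] [-1361.8   399.1   -45.7]
sc [227.9 208.7] 43 [ 476.6 -266.5   66. ] [ 477.5 -266.6   65.8]
sc [229.7 322.8] 79 [776.3 -89.7  66. ] [ 748.3 -113.5   16.6]
sc [286.1 346.7] 91 [783.4  34.9  66. ] [755.6  19.7  16.8]
```

View pics/s2c.png

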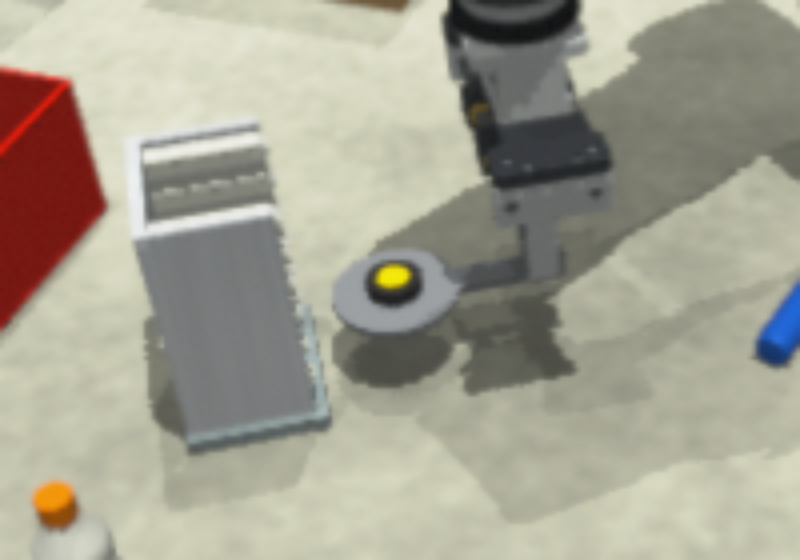

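```bash
python3 -m crank '[[20,0,1.7,4,0,0,0],[20,0,1.7,8,0,0,0],[20,5,1.7,8,0,0,0],[20,14,1.7,8,0,0,0],[20,24,1.7,8,0,0,0],[20,32,1.7,8,0,0,0],[20,40,1.7,8,0,0,0],[20,48,1.7,8,0,0,0],[20,56,1.7,8,0,0,0],[20,60,1.7,8,0,0,0]]';python3 -m crank '[[20,8,0,0,0,0,0],[20,16,0,0,0,0,0],[20,22,0,0,0,0,0],[20,26,0,0,0,0,0],[20,29,0,0,0,0,0],[20,31,0,0,0,0,0],[20,31,0,0,0,0,0]]'
```

```text
clock: 5.1
eef_pos: [453.3, -244.9, 44.8]
eef_rot: [-3.142, -0.0, -0.897]
wrist_force: [-0.7, 0.2, -0.4]
finger_gap: 23.4
finger_force: 40.0
clock: 5.8
eef_pos: [472.2, -268.6, 44.9]
eef_rot: [3.142, 0.0, -0.897]
wrist_force: [-0.6, 0.4, -0.8]
finger_gap: 23.5
finger_force: 40.0
```

```bash
python3 -m crank '[[20,2,0,0,0,0,0],[20,4,0,0,0,0,0],[20,5,0,0,0,0,0],[20,5,0,0,0,0,0]]';python3 -m crank '[[20,1,0,0,0,0,0],[20,2,0,0,0,0,0],[20,3,0,0,0,0,0],[20,3,0,0,0,0,0]]'
```

```text
clock: 6.2
eef_pos: [473.0, -269.9, 43.5]
eef_rot: [3.14, 0.009, -0.897]
wrist_force: [-12.1, 15.9, 1.8]
finger_gap: 23.1
finger_force: 40.0
clock: 6.6
eef_pos: [473.8, -271.0, 43.0]
eef_rot: [3.139, 0.013, -0.897]
wrist_force: [-17.9, 22.8, 6.3]
finger_gap: 23.5
finger_force: 39.9
```

```bash
python3 -m crank '[[20,-1.5,0,0,0,0,0],[55,-1.5,0,0,0,0,0],[55,-1.5,0,0,0,0,0],[55,-1.5,0,0,0,0,0],[55,-2,0,0,0,0,0],[55,-2,0,-40,0,0,0],[55,-2,0,-85,0,0,0],[55,-42,-25,-100,0,0,0],[55,-82,-60,-100,0,0,0],[55,-100,-105,-100,0,0,0]]';python3 -m crank '[[55,0,-30,0,0,0,0],[55,0,-30,0,0,0,0]]'; python3 - <<'E'
from h import *
p,d=snap('top','t3',(370,160,530,280),5)
for n in('top','scene'):
    if n=='scene': p,d=snap('scene','s3')
    hsv=cv2.cvtColor(p,cv2.COLOR_RGB2HSV); m=cv2.inRange(hsv,(22,150,70),(35,255,255))
    k,l,s,c=cv2.connectedComponentsWithStats(m); P=depthpts(n,d)
    for i in range(1,k):
        if s[i,4]>12 and c[i][1]>120: print(n,c[i].round(1),s[i,4],np.median(P[l==i],0).round(1))
E
```

```text
clock: 7.6
eef_pos: [495.4, -130.9, 145.9]
eef_rot: [-3.141, -0.001, -0.899]
wrist_force: [0.0, -0.8, 0.1]
finger_gap: 52.0
finger_force: 0.0
clock: 7.8
eef_pos: [521.5, -111.2, 145.2]
eef_rot: [-3.141, -0.001, -0.894]
wrist_force: [0.3, 0.0, -0.6]
finger_gap: 51.7
finger_force: 0.0
top [308.4 178.2] 76 [753.3  17.2  15.2]
top [361.4 181.1] 78 [ 746.1 -115.1   15.9]
top [459.6 263.9] 83 [ 530.8 -343.3   56.3]
scene [229.7 322.8] 79 [ 747.9 -112.8   16.6]
scene [286.1 346.7] 92 [755.2  19.5  16.7]
```

View pics/t3.png

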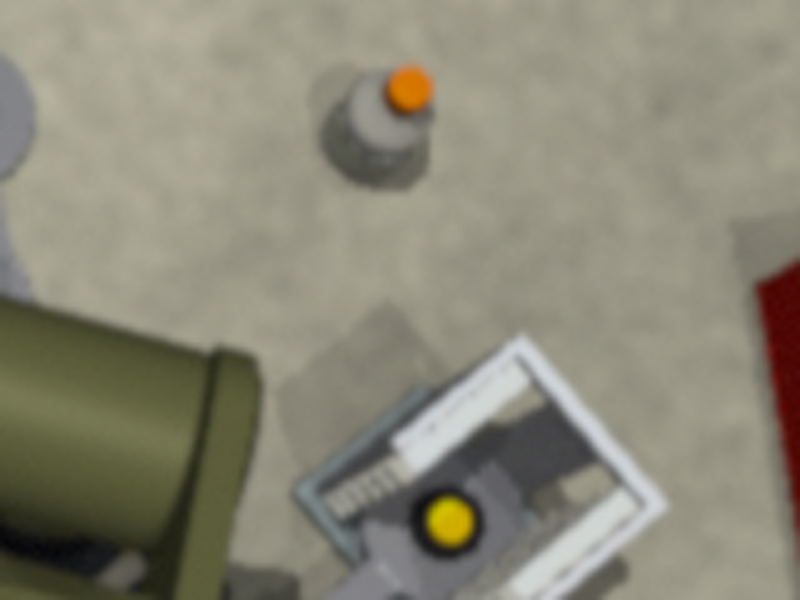

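```bash
python3 -c "
from h import *
shift([653.8,-136.3,60],0.2255)"
```

```text
shift [101.7 -90.5  84.7] turn [ 0.     0.    -1.122] | clock 7.9 joints [-0.28  0.32  1.64 -0.    1.18  2.18]
```

```bash
python3 -m crank '[[55,15,-10,0,0,0,-0.14],[55,30,-20,0,0,0,-0.28],[55,45,-40,0,0,0,-0.42],[55,60,-55,0,0,0,-0.56],[55,75,-70,0,0,0,-0.7],[55,90,-80,20,0,0,-0.84],[55,101.7,-90.5,45,0,0,-0.98],[55,101.7,-90.5,70,0,0,-1.122],[55,101.7,-90.5,84,0,0,-1.122],[55,101.7,-90.5,84,0,0,-1.122]]';python3 -c "
from h import *
shift([653.8,-136.3,3],0.2255)
p,d=snap('scene','s4',(170,260,330,380),4); hsv=cv2.cvtColor(p,cv2.COLOR_RGB2HSV)
k,l,s,c=cv2.connectedComponentsWithStats(cv2.inRange(hsv,(22,150,70),(35,255,255)));print(c[s[:,4]>40])"
```

```text
clock: 8.9
eef_pos: [652.5, -137.2, 59.0]
eef_rot: [-3.14, 0.003, 0.219]
wrist_force: [-0.9, 0.2, 0.4]
finger_gap: 51.7
finger_force: 0.0
shift [ 1.7 -0.5 56. ] turn [-0.002  0.003 -0.006] | clock 8.9 joints [-0.26  0.7   1.28 -0.    1.16  1.09]
[[317.90555453 240.97167588]
 [528.38357895  43.73557895]
 [229.69135802 322.67901235]
 [286.09782609 346.60869565]]
```

```bash
python3 -m crank '[[55,1.7,-0.5,35,0,0,0],[55,1.7,-0.5,50,0,0,0],[55,1.7,-0.5,56,0,0,0],[55,1.7,-0.5,56,0,0,0],[20,1.7,-0.5,56,0,0,0],[20,1.7,-0.5,56,0,0,0],[20,1.7,-0.5,56,0,0,0],[20,1.7,-0.5,56,0,0,0],[20,1.7,-0.5,56,0,0,0],[20,1.7,-0.5,56,0,0,0]]' 40; python3 -m crank '[[20,0,0,-30,0,0,0],[20,0,0,-75,0,0,0],[20,0,0,-115,0,0,0],[20,0,0,-115,0,0,0]]'; python3 -c "
from h import *
shift([413.6,-195.7,68.8],-0.897)"
```

```text
clock: 9.95
eef_pos: [655.6, -135.7, 5.4]
eef_rot: [3.141, -0.001, 0.225]
wrist_force: [-1.4, 1.2, 5.6]
finger_gap: 23.1
finger_force: 40.0
clock: 10.35
eef_pos: [657.7, -136.3, 126.2]
eef_rot: [3.137, -0.008, 0.225]
wrist_force: [0.3, 0.7, -0.8]
finger_gap: 23.6
finger_force: 40.0
shift [-251.6    3.3   55.3] turn [-1.000e-03 -1.000e-02  1.122e+00] | clock 10.3 joints [-0.26  0.63  1.23  0.    1.27  1.09]
```

```bash
python3 -m crank '[[20,-45,0,0,0,0,0.05],[20,-90,1,0,0,0,0.1],[20,-135,2,0,0,0,0.2],[20,-180,3,0,0,0,0.3],[20,-220,3,10,0,0,0.43],[20,-251.6,3.3,20,0,0,0.57],[20,-251.6,3.3,30,0,0,0.71],[20,-251.6,3.3,40,0,0,0.85],[20,-251.6,3.3,50,0,0,0.99],[20,-251.6,3.3,53.6,0,0,1.122]]'; python3 -m crank '[[20,0,0,0,0,0,0],[20,0,0,0,0,0,0]]';python3 - <<'E'
from h import *
shift([413.6,-195.7,70.5],-0.897)
p,d=snap('top','t5',(370,200,530,320),5)
hsv=cv2.cvtColor(p,cv2.COLOR_RGB2HSV);k,l,s,c=cv2.connectedComponentsWithStats(cv2.inRange(hsv,(22,150,70),(35,255,255)));P=depthpts('top',d)
for i in range(1,k):
    if s[i,4]>12 and c[i][1]>120: x=np.median(P[l==i],0);print(c[i].round(1),s[i,4],x.round(1),"lat",x[:2]@[.7815,.6239])
E
```

```text
clock: 11.35
eef_pos: [410.2, -194.7, 64.9]
eef_rot: [3.141, 0.002, -0.903]
wrist_force: [-0.4, -1.2, -1.6]
finger_gap: 23.2
finger_force: 40.0
clock: 11.55
eef_pos: [410.8, -194.9, 66.1]
eef_rot: [3.141, 0.0, -0.893]
wrist_force: [0.2, 0.3, -0.4]
finger_gap: 23.4
finger_force: 40.0
shift [ 2.4 -1.7 -4.4] turn [0.    0.    0.004] | clock 11.6 joints [-0.52  0.27  1.92  0.    0.95  1.94]
[308.4 178.2] 77 [753.6  18.4  16.2] lat 600.3836871460123
[459.6 263.8] 82 [ 530.9 -343.3   56.4] lat 200.70848233822207
[431.8 288.3] 72 [ 472.3 -269.2   76.9] lat 201.11756354464526
```

```bash
python3 -m crank '[[20,2.4,-1,-2.5,0,0,0],[20,2.4,-1.2,-4.4,0,0,0],[20,10,-1.2,-4.4,0,0,0],[20,20,-1.2,-4.4,0,0,0],[20,30,-1.2,-4.4,0,0,0],[20,38,-1.2,-4.4,0,0,0],[20,46,-1.2,-4.4,0,0,0],[20,54,-1.2,-4.4,0,0,0],[20,60,-1.2,-4.4,0,0,0],[20,64,-1.2,-4.4,0,0,0]]';python3 -m crank '[[20,8,0,0,0,0,0],[20,16,0,0,0,0,0],[20,22,0,0,0,0,0],[20,26,0,0,0,0,0],[20,30,0,0,0,0,0],[20,32,0,0,0,0,0],[20,33,0,0,0,0,0],[20,33,0,0,0,0,0]]'
```

```text
clock: 12.6
eef_pos: [452.0, -244.6, 70.6]
eef_rot: [-3.142, 0.0, -0.897]
wrist_force: [-0.2, 1.2, -0.6]
finger_gap: 23.7
finger_force: 40.0
clock: 13.4
eef_pos: [472.0, -269.7, 70.5]
eef_rot: [3.141, 0.001, -0.897]
wrist_force: [-2.4, 3.5, 1.4]
finger_gap: 23.5
finger_force: 40.0
```

Contact starting; push a few mm more, then release and back off.

```bash
python3 -m crank '[[20,2,0,0,0,0,0],[20,4,0,0,0,0,0],[20,6,0,0,0,0,0],[20,6,0,0,0,0,0]]';python3 -m crank '[[20,-1.5,0,0,0,0,0],[55,-1.5,0,0,0,0,0],[55,-1.5,0,0,0,0,0],[55,-1.5,0,0,0,0,0],[55,-2,0,0,0,0,0],[55,-2,0,-40,0,0,0],[55,-2,0,-85,0,0,0],[55,-42,-25,-100,0,0,0],[55,-82,-60,-100,0,0,0],[55,-100,-105,-100,0,0,0]]';python3 -m crank '[[55,0,-40,0,0,0,-0.1],[55,0,-80,0,0,0,-0.2],[55,0,-90,0,0,0,-0.2]]'; python3 - <<'E'
from h import *
for n in('top','scene'):
    p,d=snap(n,n+'6')
    hsv=cv2.cvtColor(p,cv2.COLOR_RGB2HSV); m=cv2.inRange(hsv,(22,150,70),(35,255,255))
    k,l,s,c=cv2.connectedComponentsWithStats(m); P=depthpts(n,d)
    for i in range(1,k):
        if s[i,4]>12 and c[i][1]>120: print(n,c[i].round(1),s[i,4],np.median(P[l==i],0).round(1))
    Q=P.reshape(-1,3);X,Y,Z=Q.T; h=[753.6,17.8];r=np.hypot(X-h[0],Y-h[1]); b=Q[(abs(Z-15.5)<3)&(r>78)&(r<110)&(X<h[0]-50)]
    if len(b)>5: print(n,"block",len(b),b.mean(0).round(1))
shift([659.8,5.6,60],0.13)
E
```

```text
clock: 13.8
eef_pos: [472.8, -270.9, 68.7]
eef_rot: [3.139, 0.013, -0.897]
wrist_force: [-17.6, 24.9, 4.3]
finger_gap: 23.7
finger_force: 40.0
clock: 14.8
eef_pos: [494.3, -130.9, 171.8]
eef_rot: [-3.141, -0.002, -0.899]
wrist_force: [0.2, -0.7, 0.2]
finger_gap: 51.6
finger_force: 0.0
clock: 15.1
eef_pos: [567.4, -73.8, 170.6]
eef_rot: [-3.141, -0.0, -0.692]
wrist_force: [0.6, -0.3, 0.1]
finger_gap: 51.6
finger_force: 0.0
top [308.4 178.2] 77 [753.1  18.4  15.6]
top [462.5 262.7] 86 [ 530.6 -342.8   80.2]
top block 19 [659.2  14.   14.2]
scene [286.1 346.6] 92 [755.6  19.3  16.4]
scene block 109 [661.8   8.   15.1]
shift [  20.  -122.4  110.3] turn [ 0.     0.    -0.827] | clock 15.2 joints [-0.2   0.38  1.5  -0.    1.26  2.07]
```

```bash
python3 -m crank '[[55,2,-20,10,0,0,-0.1],[55,5,-40,20,0,0,-0.2],[55,8,-60,40,0,0,-0.32],[55,12,-80,60,0,0,-0.44],[55,16,-100,80,0,0,-0.57],[55,20,-122,100,0,0,-0.7],[55,20,-122.4,110,0,0,-0.827],[55,20,-122.4,110,0,0,-0.827],[55,20,-122.4,110,0,0,-0.827]]';python3 -c "
from h import *
shift([659.8,5.6,3],0.13)
p,d=snap('scene','s7'); hsv=cv2.cvtColor(p,cv2.COLOR_RGB2HSV)
k,l,s,c=cv2.connectedComponentsWithStats(cv2.inRange(hsv,(22,150,70),(35,255,255)));print(c[s[:,4]>40])"
```

```text
clock: 16.1
eef_pos: [659.1, 3.7, 61.3]
eef_rot: [3.141, -0.0, 0.124]
wrist_force: [0.0, -0.6, 0.6]
finger_gap: 51.7
finger_force: 0.0
shift [ 0.9 -1.8 58.3] turn [ 0.    -0.    -0.006] | clock 16.1 joints [-0.05  0.68  1.31 -0.    1.15  1.4 ]
[[317.88071447 240.99479213]
 [528.384939    43.72233908]
 [286.09782609 346.60869565]]
```

```bash
python3 -m crank '[[55,0.9,-1.8,35,0,0,0],[55,0.9,-1.8,50,0,0,0],[55,0.9,-1.8,58,0,0,0],[55,0.9,-1.8,58.5,0,0,0],[20,0.9,-1.8,58.5,0,0,0],[20,0.9,-1.8,58.5,0,0,0],[20,0.9,-1.8,58.5,0,0,0],[20,0.9,-1.8,58.5,0,0,0],[20,0.9,-1.8,58.5,0,0,0],[20,0.9,-1.8,58.5,0,0,0]]' 40; python3 -m crank '[[20,0,0,-30,0,0,0],[20,0,0,-75,0,0,0],[20,0,0,-115,0,0,0],[20,0,0,-115,0,0,0]]'; python3 -c "
from h import *
shift([413.6,-195.7,94],-0.897)"
```

```text
clock: 17.15
eef_pos: [660.3, 6.8, 2.7]
eef_rot: [3.141, -0.001, 0.13]
wrist_force: [-1.3, -0.2, 5.9]
finger_gap: 23.2
finger_force: 40.0
clock: 17.55
eef_pos: [662.4, 6.8, 123.4]
eef_rot: [3.14, -0.009, 0.13]
wrist_force: [-0.3, -0.3, 0.0]
finger_gap: 23.7
finger_force: 40.0
shift [-273.2  168.5   27.2] turn [-0.003 -0.009  1.027] | clock 17.6 joints [-0.05  0.61  1.26  0.    1.26  1.4 ]
```

```bash
python3 -m crank '[[20,-42,20,0,0,0,0.05],[20,-85,40,0,0,0,0.1],[20,-128,62,0,0,0,0.17],[20,-170,86,0,0,0,0.25],[20,-210,110,0,0,0,0.35],[20,-245,140,10,0,0,0.48],[20,-273,168.5,15,0,0,0.62],[20,-273,168.5,20,0,0,0.76],[20,-273,168.5,25,0,0,0.9],[20,-273.2,168.5,29,0,0,1.027]]'; python3 -m crank '[[20,0,0,0,0,0,0],[20,0,0,0,0,0,0]]';python3 - <<'E'
from h import *
shift([413.6,-195.7,92],-0.897)
p,d=snap('top','t8',(370,200,530,320),5)
hsv=cv2.cvtColor(p,cv2.COLOR_RGB2HSV);k,l,s,c=cv2.connectedComponentsWithStats(cv2.inRange(hsv,(22,150,70),(35,255,255)));P=depthpts('top',d)
for i in range(1,k):
    if s[i,4]>12 and c[i][1]>120: x=np.median(P[l==i],0);print(c[i].round(1),s[i,4],x.round(1),"lat",x[:2]@[.7815,.6239])
E
```

```text
clock: 18.55
eef_pos: [410.4, -195.8, 87.4]
eef_rot: [3.141, 0.001, -0.904]
wrist_force: [-0.3, 0.4, -1.1]
finger_gap: 23.8
finger_force: 40.0
clock: 18.75
eef_pos: [410.9, -195.5, 87.9]
eef_rot: [3.141, 0.001, -0.893]
wrist_force: [-0.5, 0.2, -0.8]
finger_gap: 23.5
finger_force: 40.0
shift [ 1.9 -2.  -4.1] turn [0.    0.001 0.004] | clock 18.8 joints [-0.52  0.23  1.9   0.    1.    1.94]
[462.4 262.6] 85 [ 530.6 -343.9   80.3] lat 200.0881523978361
[435.1 287.4] 77 [ 472.2 -270.7  102.3] lat 200.1327805587673
```

```bash
python3 -m crank '[[20,2,-1,-2,0,0,0.004],[20,2,-1.7,-3.5,0,0,0.004],[20,10,-1.7,-3.5,0,0,0.004],[20,20,-1.7,-3.5,0,0,0.004],[20,30,-1.7,-3.5,0,0,0.004],[20,38,-1.7,-3.5,0,0,0.004],[20,46,-1.7,-3.5,0,0,0.004],[20,54,-1.7,-3.5,0,0,0.004],[20,60,-1.7,-3.5,0,0,0.004],[20,64,-1.7,-3.5,0,0,0.004]]';python3 -m crank '[[20,8,0,0,0,0,0],[20,16,0,0,0,0,0],[20,22,0,0,0,0,0],[20,26,0,0,0,0,0],[20,30,0,0,0,0,0],[20,32,0,0,0,0,0],[20,33,0,0,0,0,0],[20,33,0,0,0,0,0]]'
```

```text
clock: 19.8
eef_pos: [452.6, -244.7, 91.5]
eef_rot: [-3.141, 0.001, -0.901]
wrist_force: [1.8, 3.3, 0.3]
finger_gap: 23.6
finger_force: 40.0
clock: 20.6
eef_pos: [471.3, -268.7, 90.8]
eef_rot: [3.141, 0.006, -0.901]
wrist_force: [-7.7, 16.1, 2.5]
finger_gap: 23.4
finger_force: 40.1
```

```bash
python3 -m crank '[[20,2,0,0,0,0,0],[20,4,0,0,0,0,0],[20,5,0,0,0,0,0],[20,5,0,0,0,0,0]]';python3 -m crank '[[20,-1.5,0,0,0,0,0],[55,-1.5,0,0,0,0,0],[55,-1.5,0,0,0,0,0],[55,-1.5,0,0,0,0,0],[55,-2,0,0,0,0,0],[55,-2,0,-40,0,0,0],[55,-2,0,-85,0,0,0],[55,-42,-25,-130,0,0,0],[55,-82,-60,-160,0,0,0],[55,-100,-105,-160,0,0,0]]';python3 -m crank '[[55,-20,-40,0,0,0,-0.1],[55,-40,-80,0,0,0,-0.2],[55,-40,-90,0,0,0,-0.2]]'; python3 - <<'E'
from h import *
p,d=snap('top','t9'); hsv=cv2.cvtColor(p,cv2.COLOR_RGB2HSV); m=cv2.inRange(hsv,(22,150,70),(35,255,255))
k,l,s,c=cv2.connectedComponentsWithStats(m); P=depthpts('top',d)
for i in range(1,k):
    if s[i,4]>12 and c[i][1]>120: print(c[i].round(1),s[i,4],np.median(P[l==i],0).round(1))
snap('scene','s9')
a=cv2.imread('pics/t9.png')[200:320,400:530];b=cv2.imread('pics/s9.png')[150:270,140:270]
cv2.imwrite('pics/j9.png',cv2.resize(np.hstack([a,b]),None,fx=3,fy=3,interpolation=2))
E
```

```text
clock: 21.0
eef_pos: [472.9, -270.8, 90.0]
eef_rot: [3.14, 0.012, -0.901]
wrist_force: [-18.2, 27.5, 7.0]
finger_gap: 23.7
finger_force: 40.0
clock: 22.0
eef_pos: [488.9, -148.5, 251.1]
eef_rot: [-3.139, -0.004, -0.903]
wrist_force: [2.0, 0.5, -0.5]
finger_gap: 51.5
finger_force: 0.0
clock: 22.3
eef_pos: [535.9, -58.2, 248.0]
eef_rot: [-3.141, -0.0, -0.694]
wrist_force: [0.2, 0.2, 0.3]
finger_gap: 51.6
finger_force: 0.0
[465.4 261.6] 86 [ 529.7 -343.1  104.4]
```

View pics/j9.png

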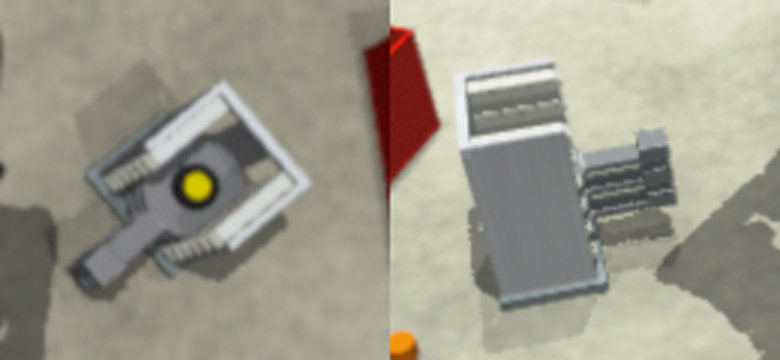

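View pics/s9.png

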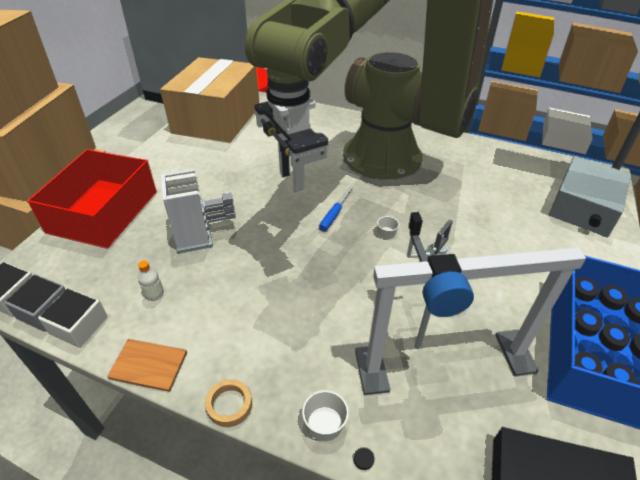

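```bash
python3 - <<'E'
from h import *
p,d=snap('top','t10')
Q=depthpts('top',d).reshape(-1,3);X,Y,Z=Q.T
for nm,zc,dz,x,y in(("bar",114,6,393,245),("hook",271,4,567,198)):
    b=Q[(abs(Z-zc)<dz)&(abs(X-x)<50)&(abs(Y-y)<50)].astype(np.float32); print(nm,len(b),b.mean(0).round(1),cv2.minAreaRect(np.ascontiguousarray(b[:,:2])))
b=Q[(abs(Z-281)<3)&(abs(X-660)<120)&(abs(Y-300)<180)].astype(np.float32);print(cv2.fitLine(np.ascontiguousarray(b[:,:2]),cv2.DIST_HUBER,0,.01,.01).ravel())
shift([393.2,245,150],-0.258)
E
```

```text
bar 129 [393.4 244.8 114.3] ((393.3104248046875, 244.9362030029297), (11.196739196777344, 59.46889877319336), 75.73561096191406)
hook 94 [567.1 198.1 269.9] ((567.410400390625, 197.8163299560547), (26.413681030273438, 15.735616683959961), 27.49221420288086)
[ 4.8549381e-01 -8.7424010e-01  6.4498157e+02  3.1889191e+02]
shift [-306.3 -143.    97.5] turn [ 0.     0.    -0.444] | clock 22.4 joints [-0.18  0.24  1.49 -0.    1.4   2.09]
```

```bash
python3 -m crank '[[50,-43,-20,0,0,0,-0.06],[50,-86,-40,0,0,0,-0.12],[50,-130,-60,0,0,0,-0.18],[50,-174,-80,0,0,0,-0.25],[50,-217,-100,10,0,0,-0.32],[50,-261,-122,40,0,0,-0.38],[50,-296,-138,60,0,0,-0.44],[50,-306.3,-143,80,0,0,-0.444],[50,-306.3,-143,90,0,0,-0.444],[50,-306.3,-143,90,0,0,-0.444]]' 30; python3 -m crank '[[50,0,0,0,0,0,0]]'; python3 - <<'E'
from h import *
shift([393.3,245,101],-0.255)
snap('scene','s11',(370,170,500,270),5)
E
```

```text
clock: 23.45
eef_pos: [393.2, 243.8, 157.1]
eef_rot: [3.14, 0.001, -0.259]
wrist_force: [-0.8, 0.1, 0.5]
finger_gap: 46.9
finger_force: 0.0
clock: 23.55
eef_pos: [394.1, 244.0, 158.6]
eef_rot: [-3.141, -0.001, -0.26]
wrist_force: [0.4, 0.7, 0.0]
finger_gap: 47.0
finger_force: 0.0
shift [-1.1 -0.7 57.6] turn [-0.    -0.001 -0.005] | clock 23.6 joints [ 0.48  0.15  1.81 -0.    1.17  2.31]
```

View pics/s11.png

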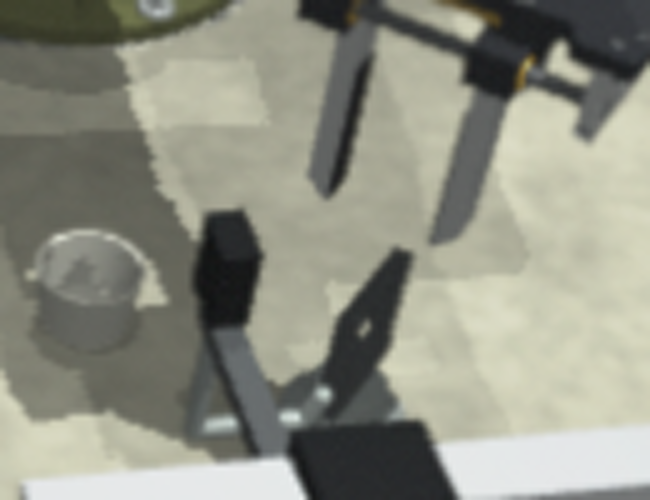

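```bash
python3 -m crank '[[50,-1,-0.7,30,0,0,0],[50,-1,-0.7,50,0,0,0],[50,-1,-0.7,57,0,0,0],[50,-1,-0.7,57,0,0,0],[3,-1,-0.7,57,0,0,0],[3,-1,-0.7,57,0,0,0],[3,-1,-0.7,57,0,0,0],[3,-1,-0.7,57,0,0,0],[3,-1,-0.7,57,0,0,0],[3,-1,-0.7,57,0,0,0]]' 45; python3 -m crank '[[3,0,0,0,0,0,0],[3,0,0,-5,0,0,0],[3,0,0,-11,0,0,0],[3,0,0,-11,0,0,0]]'; python3 -c "
from h import *
shift([506.6,304.9,110],0.512)"
```

```text
clock: 24.6
eef_pos: [392.5, 246.3, 101.0]
eef_rot: [-3.141, -0.0, -0.257]
wrist_force: [0.8, 2.1, 2.0]
finger_gap: 9.6
finger_force: 45.0
clock: 25.0
eef_pos: [392.5, 246.2, 112.5]
eef_rot: [-3.141, -0.001, -0.257]
wrist_force: [-0.7, -0.2, -3.7]
finger_gap: 9.0
finger_force: 45.0
shift [ 95.4 -85.8   2.6] turn [-0.    -0.001 -0.769] | clock 25.0 joints [ 0.48  0.21  1.86 -0.    1.06  2.31]
```

```bash
python3 -m crank '[[3,0,0,0,0,0,-0.1],[3,5,-5,0,0,0,-0.2],[3,20,-18,0,0,0,-0.33],[3,35,-32,0,0,0,-0.46],[3,55,-50,0,0,0,-0.6],[3,75,-68,0,0,0,-0.72],[3,90,-81,0,0,0,-0.769],[3,95.4,-85.8,0,0,0,-0.769],[3,95.4,-85.8,0,0,0,-0.769],[3,95.4,-85.8,0,0,0,-0.769]]'; python3 - <<'E'
from h import *
shift([506.6,304.9,101],0.512)
snap('top','t12',(150,200,270,320),5); snap('scene','s12',(350,170,500,290),5)
E
```

```text
clock: 26.0
eef_pos: [505.6, 304.5, 111.5]
eef_rot: [-3.142, 0.001, 0.511]
wrist_force: [-0.1, -0.1, -4.2]
finger_gap: 9.2
finger_force: 45.0
shift [ 1.1  0.1 10.5] turn [-0.     0.001 -0.001] | clock 26.0 joints [0.48 0.48 1.5  0.   1.16 1.54]
```

View pics/s12.png

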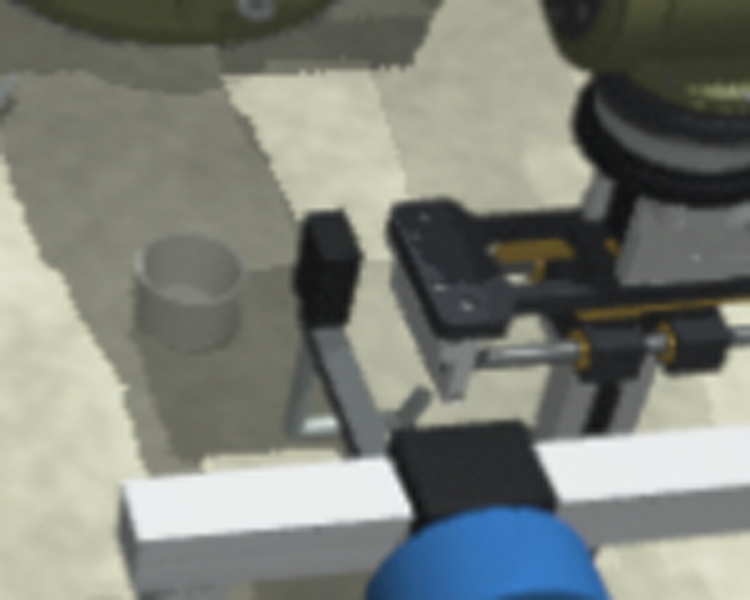

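```bash
python3 -m crank '[[3,1,0,3,0,0,0],[3,1,0,6,0,0,0],[3,1,0,8,0,0,0],[3,1,0,9.5,0,0,0],[3,1,0,10.5,0,0,0],[3,1,0,10.5,0,0,0]]'
```

```text
clock: 26.7
eef_pos: [507.2, 305.3, 101.2]
eef_rot: [-3.142, 0.0, 0.512]
wrist_force: [0.4, -0.4, -3.9]
finger_gap: 9.3
finger_force: 45.0
```

```bash
python3 -m crank '[[3,0,0,0.7,0,0,0],[3,0,0,1.2,0,0,0],[3,0,0,1.2,0,0,0]]'
```

```text
clock: 27.0
eef_pos: [507.6, 305.7, 100.9]
eef_rot: [-3.141, -0.002, 0.512]
wrist_force: [-2.5, 0.8, 5.2]
finger_gap: 9.4
finger_force: 45.0
```

```bash
python3 -m crank '[[20,0,0,0,0,0,0],[35,0,0,0,0,0,0],[35,0,0,0,0,0,0],[35,0,0,0,0,0,0],[35,0,0,-10,0,0,0],[35,0,0,-40,0,0,0],[35,0,0,-85,0,0,0],[35,0,0,-130,0,0,0],[35,0,0,-175,0,0,0],[35,0,0,-210,0,0,0]]'; python3 -m crank '[[35,0,0,0,0,0,0],[35,0,0,0,0,0,0]]'; python3 - <<'E'
from h import *
shift([567.3,198,310],0.512)
p,d=snap('top','t13'); p2,d2=snap('scene','s13')
for n,dd in(('top',d),('scene',d2)):
    Q=depthpts(n,dd).reshape(-1,3);X,Y,Z=Q.T
    for nm,zc,dz,x,y in(("bar",114,6,507,305),("hook",271,4,567,198)):
        b=Q[(abs(Z-zc)<dz)&(abs(X-x)<50)&(abs(Y-y)<50)].astype(np.float32)
        if len(b)>4: print(n,nm,len(b),b.mean(0).round(1),cv2.minAreaRect(np.ascontiguousarray(b[:,:2])))
E
```

```text
clock: 28.0
eef_pos: [507.1, 305.2, 314.0]
eef_rot: [3.141, -0.003, 0.512]
wrist_force: [1.1, 0.6, -0.5]
finger_gap: 32.7
finger_force: 0.0
clock: 28.2
eef_pos: [507.2, 305.3, 310.7]
eef_rot: [3.142, -0.001, 0.512]
wrist_force: [0.2, -0.1, -1.1]
finger_gap: 33.0
finger_force: 0.0
shift [ -0.2 123.    0.7] turn [ 0.    -0.001 -0.   ] | clock 28.2 joints [ 0.48  0.34  1.22 -0.    1.57  1.54]
top bar 135 [506.5 302.9 114.6] ((507.0257873535156, 303.44952392578125), (60.193634033203125, 10.495973587036133), 29.47552490234375)
top hook 98 [566.9 197.7 269.8] ((567.000732421875, 197.72964477539062), (26.883804321289062, 15.865675926208496), 29.101085662841797)
scene bar 7 [534.5 323.1 113.2] ((534.5010375976562, 322.7395935058594), (2.398682117462158, 5.603537082672119), 11.179567337036133)
scene hook 99 [570.8 199.3 270.4] ((569.6768188476562, 198.73385620117188), (29.150602340698242, 15.388571739196777), 30.9965763092041)
```

```bash
python3 -m crank '[[40,0,40,0,0,0,0],[40,0,80,0,0,0,0],[40,0,115,0,0,0,0],[40,0,123,0,0,0,0],[40,0,123,0,0,0,0],[40,0,123,20,0,0,0],[40,0,123,45,0,0,0],[40,0,123,65,0,0,0],[40,0,123,71,0,0,0],[40,0,123,71,0,0,0]]'; python3 -m crank '[[5,0,0,0,0,0,0],[5,0,0,0,0,0,0],[5,0,0,0,0,0,0],[5,0,0,0,0,0,0],[5,0,0,0,0,0,0],[5,0,0,0,0,0,0]]' 50
```

```text
clock: 29.3
eef_pos: [566.9, 198.9, 238.6]
eef_rot: [-3.141, 0.001, 0.513]
wrist_force: [-0.9, 1.1, 0.2]
finger_gap: 37.6
finger_force: 0.0
clock: 29.9
eef_pos: [567.7, 198.2, 239.9]
eef_rot: [3.142, -0.001, 0.512]
wrist_force: [-0.8, 1.7, 5.5]
finger_gap: 15.7
finger_force: 50.0
```

```bash
python3 -m crank '[[5,0,0,10,0,0,0],[5,0,0,22,0,0,0],[5,0,0,35,0,0,0],[5,0,0,48,0,0,0],[5,0,0,60,0,0,0],[5,0,0,72,0,0,0],[5,0,0,82,0,0,0],[5,0,0,90,0,0,0],[5,0,0,91,0,0,0],[5,0,0,91,0,0,0]]'; python3 - <<'E'
from h import *
snap('scene','s14',(350,150,510,270),5); snap('top','t14')
E
```

```text
clock: 30.9
eef_pos: [567.8, 198.1, 148.9]
eef_rot: [3.141, -0.001, 0.512]
wrist_force: [-2.4, -0.2, 8.7]
finger_gap: 15.7
finger_force: 50.0
```

View pics/s14.png

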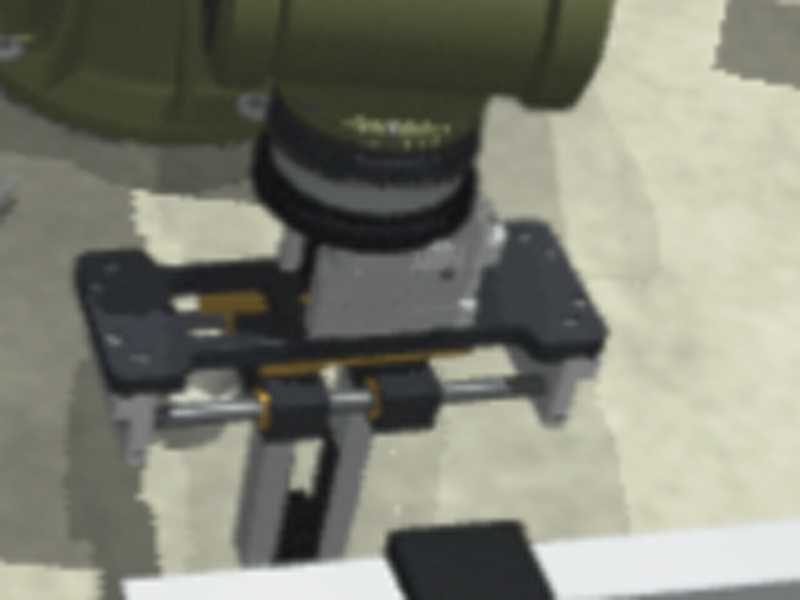

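```bash
python3 -m crank '[[5,0,-8,0,0,0,0],[5,0,-20,0,0,0,0],[5,0,-32,0,0,0,0],[5,0,-44,0,0,0,0],[5,0,-55,0,0,0,0],[5,0,-62,0,0,0,0],[5,0,-68,0,0,0,0],[5,0,-72,0,0,0,0],[5,0,-76,0,0,0,0],[5,0,-80,0,0,0,0]]';python3 -m crank '[[5,0,-5,0,0,0,0],[5,0,-10,0,0,0,0],[5,0,-15,0,0,0,0],[5,0,-19,0,0,0,0],[5,0,-21,0,0,0,0],[5,0,-21,0,0,0,0]]'; python3 -c "
from h import *
snap('scene','s15',(350,150,510,270),5); p,d=snap('top','t15',(130,200,290,320),5)"
```

```text
clock: 32.0
eef_pos: [529.1, 268.0, 149.3]
eef_rot: [3.141, -0.003, 0.511]
wrist_force: [1.3, -1.7, 9.3]
finger_gap: 15.7
finger_force: 50.0
clock: 32.6
eef_pos: [518.7, 286.6, 149.4]
eef_rot: [3.141, -0.003, 0.512]
wrist_force: [1.4, 1.8, 8.9]
finger_gap: 16.0
finger_force: 50.0
```

View pics/s15.png

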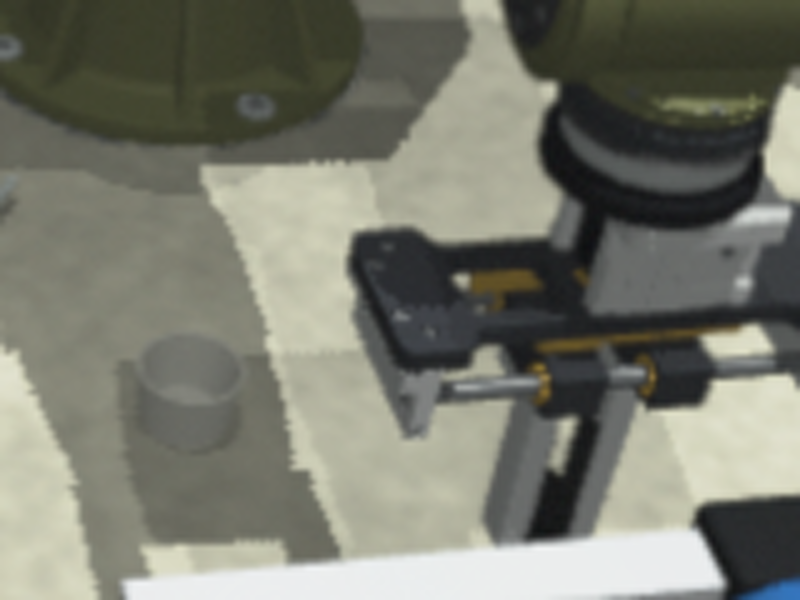

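```bash
python3 -m crank '[[5,0,0,-6,0,0,0],[5,0,0,-12,0,0,0],[5,0,0,-18,0,0,0],[5,0,0,-22,0,0,0],[5,0,0,-24,0,0,0],[5,0,0,-26,0,0,0],[5,0,0,-28,0,0,0],[5,0,0,-30,0,0,0],[5,0,0,-32,0,0,0],[5,0,0,-34,0,0,0]]';python3 -m crank '[[5,0,0,-3,0,0,0],[5,0,0,-7,0,0,0],[5,0,0,-11,0,0,0],[5,0,0,-15,0,0,0],[5,0,0,-19,0,0,0],[5,0,0,-23,0,0,0],[5,0,0,-27,0,0,0],[5,0,0,-31,0,0,0],[5,0,0,-34,0,0,0],[5,0,0,-36,0,0,0]]'
```

```text
clock: 33.7
eef_pos: [518.7, 286.6, 182.8]
eef_rot: [-3.141, -0.002, 0.512]
wrist_force: [3.8, 4.3, 4.0]
finger_gap: 15.5
finger_force: 50.0
clock: 34.7
eef_pos: [518.7, 286.5, 218.8]
eef_rot: [-3.142, -0.003, 0.512]
wrist_force: [4.4, 4.1, 3.7]
finger_gap: 15.7
finger_force: 50.0
```

```bash
python3 -m crank '[[5,0,0,-3,0,0,0],[5,0,0,-7,0,0,0],[5,0,0,-11,0,0,0],[5,0,0,-14,0,0,0],[5,0,0,-17,0,0,0],[5,0,0,-19,0,0,0],[5,0,0,-20,0,0,0],[5,0,0,-20.5,0,0,0],[5,0,0,-20.5,0,0,0],[5,0,0,-20.5,0,0,0]]'; python3 -m crank '[[5,0,0,0,0,0,0],[5,0,0,0,0,0,0],[5,0,0,0,0,0,0],[5,0,0,0,0,0,0],[5,0,0,0,0,0,0],[5,0,0,0,0,0,0],[5,0,0,0,0,0,0],[5,0,0,0,0,0,0],[5,0,0,0,0,0,0],[5,0,0,0,0,0,0]]';python3 -c "
from h import *
snap('scene','s16',(380,150,540,270),5)"
```

```text
clock: 35.7
eef_pos: [518.7, 286.6, 239.1]
eef_rot: [-3.141, -0.002, 0.512]
wrist_force: [4.6, 5.0, 4.7]
finger_gap: 15.5
finger_force: 50.0
clock: 36.7
eef_pos: [518.7, 286.6, 239.1]
eef_rot: [-3.141, -0.002, 0.512]
wrist_force: [4.8, 4.9, 4.2]
finger_gap: 15.7
finger_force: 50.0
```

View pics/s16.png

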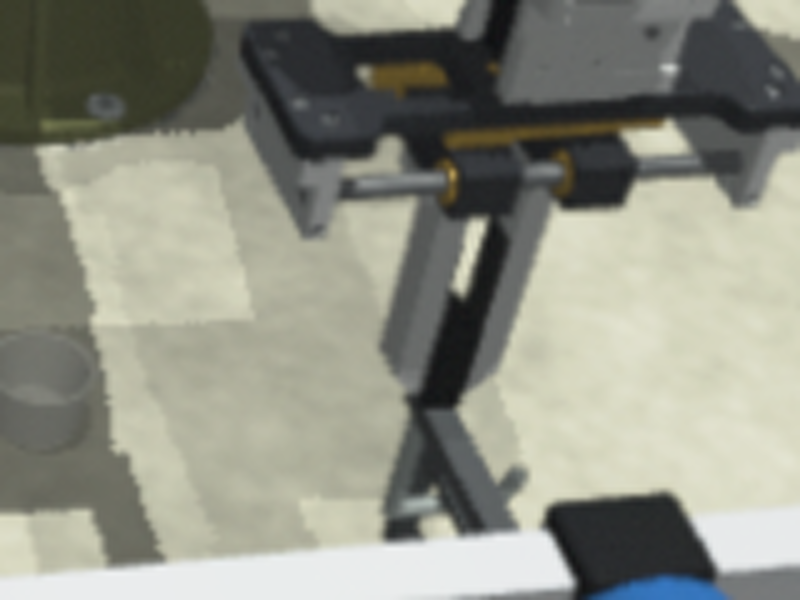

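```bash
python3 -m crank '[[5,0,0,-1,0,0,0],[20,0,0,-1,0,0,0],[35,0,0,-1,0,0,0],[38,0,0,-1,0,0,0],[38,0,0,-1,0,0,0],[38,0,0,-1,0,0,0],[38,0,0,-20,0,0,0],[38,0,0,-50,0,0,0],[38,-40,0,-70,0,0,0],[38,-80,0,-80,0,0,0]]'; python3 -m crank '[[38,-30,30,0,0,0,0],[38,-60,60,0,0,0,0],[38,-90,100,0,0,0,0],[38,-110,140,0,0,0,0],[38,-110,160,0,0,0,0],[38,-110,160,0,0,0,0],[38,-110,160,0,0,0,0],[38,-110,160,0,0,0,0],[38,-110,160,0,0,0,0],[38,-110,160,0,0,0,0]]';python3 -c "
from h import *
snap('scene','s17'); snap('top','t17')
a=cv2.imread('pics/s17.png')[180:300,380:510];b=cv2.imread('pics/t17.png')[190:310,130:260]
cv2.imwrite('pics/j17.png',cv2.resize(np.hstack([a,b]),None,fx=3,fy=3,interpolation=2))"
```

```text
clock: 37.75
eef_pos: [447.8, 246.6, 319.6]
eef_rot: [3.141, -0.001, 0.512]
wrist_force: [0.6, -0.5, 0.6]
finger_gap: 35.6
finger_force: 0.0
clock: 38.75
eef_pos: [430.6, 54.3, 318.6]
eef_rot: [-3.141, 0.0, 0.513]
wrist_force: [-0.4, 0.5, 0.8]
finger_gap: 35.7
finger_force: 0.0
```

View pics/j17.png

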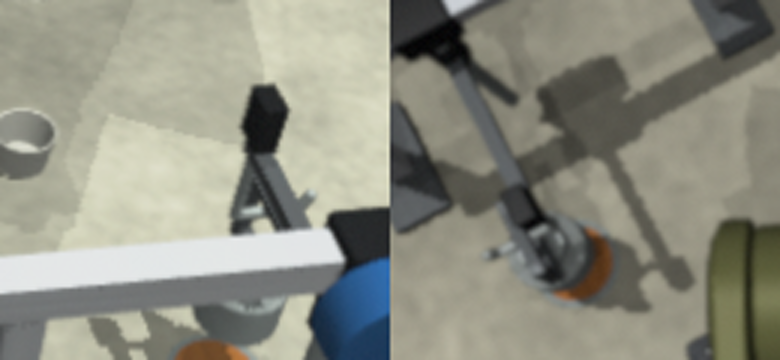

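```bash
python3 -m crank '[[38,0,0,0,0,0,0],[38,0,0,0,0,0,0],[38,0,0,0,0,0,0],[38,0,0,0,0,0,0],[38,0,0,0,0,0,0],[38,0,0,0,0,0,0],[38,0,0,0,0,0,0],[38,0,0,0,0,0,0],[38,0,0,0,0,0,0],[38,0,0,0,0,0,0]]' >/dev/null; python3 -m crank '[[38,0,0,0,0,0,0],[38,0,0,0,0,0,0],[38,0,0,0,0,0,0],[38,0,0,0,0,0,0],[38,0,0,0,0,0,0],[38,0,0,0,0,0,0],[38,0,0,0,0,0,0],[38,0,0,0,0,0,0],[38,0,0,0,0,0,0],[38,0,0,0,0,0,0]]' | head -1; python3 - <<'E'
from h import *
a=cv2.imread('pics/t17_raw.png').astype(int); p,d=snap('top','t18'); b=p[:,:,::-1].astype(int); f,_=snap('top','t19'); g=f[:,:,::-1].astype(int)
w=(slice(220,310),slice(140,240)); print(abs(a-b)[w].max(),abs(b-g)[w].max())
hsv=cv2.cvtColor(p,cv2.COLOR_RGB2HSV);k,l,s,c=cv2.connectedComponentsWithStats(cv2.inRange(hsv,(22,150,70),(35,255,255)));P=depthpts('top',d)
for i in range(1,k):
    if s[i,4]>12: print(c[i].round(1),np.median(P[l==i],0).round(1))
Q=P.reshape(-1,3);X,Y,Z=Q.T
for z in (270,178,73,66): 
    b=Q[(abs(Z-z)<4)&(abs(X-510)<50)&(abs(Y-300)<50)]; print(z,len(b),b.mean(0).round(1) if len(b) else '')
E
```

```text
clock: 40.85
24 9
[465.4 261.6] [ 530.  -343.2  103.5]
270 102 [518.6 283.4 269.5]
178 115 [504.2 304.4 178.9]
73 18 [501.2 280.4  72.6]
66 11 [500.5 278.4  68.1]
```

```bash
python3 -m crank '[[38,0,0,0,0,0,0],[38,0,0,0,0,0,0],[38,0,0,0,0,0,0],[38,0,0,0,0,0,0],[38,0,0,0,0,0,0],[38,0,0,0,0,0,0],[38,0,0,0,0,0,0],[38,0,0,0,0,0,0],[38,0,0,0,0,0,0],[38,0,0,0,0,0,0]]' >/dev/null; python3 -m crank '[[38,0,0,0,0,0,0],[38,0,0,0,0,0,0],[38,0,0,0,0,0,0],[38,0,0,0,0,0,0],[38,0,0,0,0,0,0],[38,0,0,0,0,0,0],[38,0,0,0,0,0,0],[38,0,0,0,0,0,0],[38,0,0,0,0,0,0],[38,0,0,0,0,0,0]]' | head -1; python3 - <<'E'
from h import *
w=(slice(220,310),slice(140,240)); L=[optics.camera('top')[0].astype(int)[w] for _ in range(8)]
print([abs(x-L[0]).max() for x in L],[round(abs(x-L[0]).mean(),2) for x in L])
s=optics.camera('scene')[0]; cv2.imwrite('pics/s20.png',s[:,:,::-1])
E
```

```text
clock: 42.95
[np.int64(0), np.int64(7), np.int64(6), np.int64(7), np.int64(8), np.int64(8), np.int64(6), np.int64(8)] [np.float64(0.0), np.float64(0.7), np.float64(0.7), np.float64(0.69), np.float64(0.7), np.float64(0.7), np.float64(0.69), np.float64(0.7)]
```

View pics/s20.png

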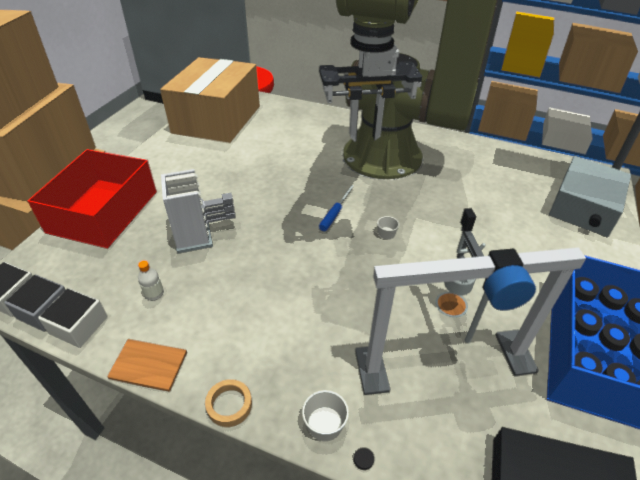

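The picture shows the press hanging still above the mark (452,303), three carriers in the cassette (185–235, 175–245), and the bottle untouched at (150,280). No carrier is left on the bench.

```bash
python3 -c "
from cell import manip
print(manip.sign_off())"
```

```text
the job is handed in; nothing more can be done
None
```

The job is handed in at about 43 s: all three carriers found are pushed home in slots 1 to 3, the press hangs still from the hook clear of the bench, and the glue bottle was not touched.

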